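# Unload the bench forming press

### The job

Swing the lever of the small bench press up until it stands about upright, so that its presser foot is clear of the die. Then lift the formed metal bracket out of the die and set it down gently in the free part of the tray, flat on the tray's floor with its flanges up, beside the finished bracket that already lies there. The lever must stay up, and the finished bracket and the other things on the bench must be left where they are.

Things in the scene. Friction and masses are not known exactly. Their poses are not given: they have to be found in the camera images.
- press: Fixed bench press: grey base plate 14 mm thick (x -95 to +175, y +-65 mm), steel die block 124 x 84 mm with its top 44 mm above the bench, and at x = +99 to +135 two grey cheeks 114 mm high (y +-21) holding the lever's pivot. Origin: on the bench under the die's centre; x runs from the lever's handle towards the pivot. Stands left or right, the tray on the other side; yaw up to 0.4 rad either way.
- die_floor (a point): Centre of the floor of the die's cavity, 32 mm above the bench. The cavity is open at the top, 95 mm (x) x 49 mm (y), 12 mm deep.
- lever (a joint): Lever angle, rad: 0 = level over the die with its foot (60 x 28 x 10 mm pad, 115 mm from the pivot, underside 57.5 mm below the lever's centre line) down in the bracket; 1.57 = upright; stop at 1.75. Starts between 0 and 0.15. The friction hinge keeps it where it is left; raising takes about 3 N at the handle.
- lever_grip (a point): Middle of the black handle, on the lever's centre line 200 mm from the pivot: at joint q, 200 mm*cos q from the pivot towards the press's -x and 200 mm*sin q up. Handle 70 mm long (35 each way, along the lever), 18 mm wide (press's y), 22 mm thick.
- lever_hinge (a point): The lever's pivot axis (along the press's y), 115 mm from the die's centre along the press's x, 95 mm above the bench. It does not move with the lever.
- bracket: The formed bracket in the die: a U channel of 3 mm aluminium, 90 mm long (x) x 44 mm wide over the flanges (y) x 36 mm high, about 90 g. Floor below, one flange along each long side, ends open. Origin: centre of its underside; z up. In the die its flanges rise 24 mm above the die's top; it is gripped across the outsides of both flanges (44 mm).
- tray: Fixed shallow grey tray, 180 mm (x) x 220 mm (y) x 20 mm high, walls and floor 4 mm thick. Origin: on the bench under its centre. The finished bracket lies in its -y half, the +y half is empty. Yaw varies by up to 0.35 rad.
- finished: A finished bracket, the same shape as the other, loose in the tray's -y half, roughly along the tray's x. Origin: centre of its underside.
- screwdriver: Screwdriver lying along x between press and tray, 190 mm long. Origin at its middle, on the bench. Bystander.
- tape_roll: Clear tape roll, 76 mm across, 22 mm high, lying on the bench. Bystander.
- bottle: White bottle, 50 mm across, 110 mm high, standing on the robot's left. Bystander.
- spool: Solder spool, 60 mm across, 46 mm high, at the back. Bystander.
- tape_measure: Tape measure, 70 x 36 x 62 mm, standing on the robot's right. Bystander.
- case_half: White plastic case half, 90 x 50 x 14 mm, on the robot's right. Bystander.
Mind the look-alikes: they are no part of the job. Leave any brown or red look-alike of the finished alone.

How it is judged:
By the outcome, as a careful person would: the job done as asked, in the order asked, and still so for the second after the job is handed in, with the robot touching nothing.
It also fails if it takes over 58 s, if anything falls off the work surface, if the arm or the gripper's body presses on something with over 40 N, if the wrist force passes 120 N, or if a joint passes its speed limit or range.

### The arm

A 7-joint arm with a two-finger parallel gripper is mounted at the origin on the work surface. World frame = base frame: x ahead of the robot, y to its left, z up, the work surface at z = 0. Lengths are in m, angles in rad, forces in N, time in s.
With the tool pointing down it reaches from about 0.35 to 0.9 m from the base axis. Payload 7.2 kg.
Tool frame: the origin (TCP) lies on the centre line of the jaws, within the pads' length; the fingertips stand 25 mm ahead of it and the grasp point (between the pads) lies 6 mm ahead of it; z points along the fingers, y is the direction in which the jaws open and shut (so a half turn about z gives the same grasp; the last joint's range is limited). The gripper opens to 85 mm and grips with 20 to 120 N. Pads are 22 mm wide; open, the fingers measure 114 mm over their backs; the gripper's body (76 mm by 85 mm) begins 54 mm behind the grasp point. The pads swing forward as they close: fully open they stand 13 mm farther back than shut.
Start: joints at [-1.252, 0.411, -0.013, 1.596, 0.006, 1.134, -0.082], TCP at [0.236, 0.579, 0.256] pointing down, gripper open.
Joint ranges: [-2.95, 2.95], [-0.29, 1.99], [-1.47, 1.44], [0.14, 2.54], [-1.03, 4.17], [0.13, 1.85], [-2.86, 2.86]. Speed limits (rad/s): [2.39, 2.39, 3.01, 3.01, 3.14, 3.14, 3.14].

### API

Orientations are given as a rotation vector (axis times angle).
In Python, from workcell import r gives the robot as it stands.
- The arm moves only by the shell command python3 -m handwheel 'ROWS' [FORCE]. ROWS is JSON, one flat list of numbers, 7 for each row, row after row: the turn, a rotation vector about the tool's x, y, z in degrees, then the shift along the tool's x, y, z in mm, then the opening, from -1 (shut) to 1 (fully open), so that 0 is half open. A call has exactly 8 rows; each row is the pose to reach, as a shift and turn from the pose commanded when the call began, along the tool's axes at that moment; what a row does not reach only later rows make up. A row lasts 1/8 s, in which the tool goes at most 62.5 mm and 10.7 degrees, less where a joint would pass 70% of its speed; a pose out of reach is approached as far as the arm can. A call with a gripper value outside its range is refused whole. The fingers move at their own pace and stop on an object; FORCE is the grip in N (left out, the last holds). Time passes only in rows, so rows that repeat a pose let the fingers close, or fill a call up. It gives the time, the measured TCP pose, the force and the opening at its end, in the units of the state.
- r.read_state(): the state, without advancing time (a new reading comes with each control period).
- r.capture(name): name is "side" or "top"; returns the picture (420x560x3 uint8, red, green, blue); there is no depth.
- r.camera_info(name): a dict with "K" (3x3 intrinsics, pixels), "D" ([k1, k2, p1, p2, k3] as OpenCV has them; the pictures are not rectified), "rvec" (rotation vector, rad) and "tvec" (3), from world to camera coordinates, as OpenCV has them. Camera axes: x right, y down, z forward; pixel columns grow to the right and rows downward; lengths in m; the calibration is good to about 2 mm. A picture is of the moment at which its call begins. camera_info takes no time and is no camera call.
- r.hand_in(): hands the job in, once; it reports no verdict.
Trained networks look in the newest picture that a camera, given by its name, has taken for a name from the list of things; names that differ only in an ending like _2 or _b are one class to them, and where a whole thing is asked for, a point or a joint stands for the part that bears it (a point fixed in the world has none). Each returns a list of dicts, best first, with "p" (0 to 1); they miss things now and then, are a little off and sometimes report something else, mostly with a low value. They report only what shows in the picture. A call takes as long as a camera call. They do not tell look-alikes from the thing itself.
- r.recognise(label, camera): "bbox" ([left, top, width, height] in pixels, round what is visible of it).
The state is a dict: "time": time; "joint_pos": joint angles; "qd": joint speeds; "joint_efforts": joint torques, N m; "eef_pos": TCP position; "tcp_rot": TCP orientation; "ft_force": force on the tool from outside, world axes, zero at the start; "wrist_torque": the same for the moment, N m; "grip_width": finger opening in m.
Only numpy, scipy, OpenCV 4.12 (cv2) and the standard library are available. Lean on these libraries where they do the work, as an engineer would, in place of code of your own. Each camera call takes 0.05 s, during which the arm holds its last target. There are 200 camera calls.

## Working session

There is one attempt and no reset: what is moved stays moved. The work goes in short steps, Python scripts to look and compute and a shell command to move; the robot and the scene stay as the last step left them, time stands still between calls to the robot, and variables do not carry over. Pictures are saved under pics/ and viewed, about 8 in all and at most 12, crops included, and the job is handed in when it is done.

```bash
mkdir -p pics; ls; python3 - <<'E'
from workcell import r
import cv2,numpy as np
s=r.read_state(); print({k:np.round(v,3).tolist() for k,v in s.items()})
for c in("top","side"):
    im=r.capture(c); cv2.imwrite(f"pics/{c}0.png",im[:,:,::-1])
    i=r.camera_info(c); print(c,{k:np.round(v,4).tolist() for k,v in i.items()})
    for l in("press","lever","lever_grip","bracket","tray","finished"):
        print(l,[(np.round(d["bbox"]).tolist(),round(d["p"],2)) for d in r.recognise(l,c)][:3])
E
```

```text
pics
{'time': 0.0, 'joint_pos': [-1.252, 0.412, -0.013, 1.597, 0.006, 1.134, -0.082], 'qd': [0.002, -0.0, 0.001, 0.0, -0.001, -0.002, 0.001], 'joint_efforts': [-0.0, -60.063, 0.682, -29.941, 0.014, 0.011, 0.0], 'eef_pos': [0.236, 0.578, 0.255], 'tcp_rot': [-0.604, -3.083, 0.003], 'ft_force': [-0.304, 0.016, 0.445], 'wrist_torque': [-0.014, 0.022, 0.015], 'grip_width': 0.085}
top {'K': [[503.0887, 0.0, 277.2633], [0.0, 503.0887, 204.6591], [0.0, 0.0, 1.0]], 'D': [-0.1533, 0.0, 0.0, 0.0, 0.0], 'rvec': [2.182, -2.161, 0.0824], 'tvec': [-0.0107, 0.5969, 1.2985]}
press [([321.0, 173.0, 76.0, 116.0], 0.69), ([345.0, 220.0, 28.0, 39.0], 0.57)]
lever [([351.0, 193.0, 29.0, 94.0], 0.68)]
lever_grip [([349.0, 188.0, 31.0, 95.0], 0.82)]
bracket [([345.0, 224.0, 18.0, 32.0], 0.65)]
tray [([148.0, 187.0, 84.0, 74.0], 0.9)]
finished [([159.0, 133.0, 39.0, 35.0], 0.96), ([131.0, 274.0, 36.0, 35.0], 0.92), ([187.0, 283.0, 37.0, 19.0], 0.84)]
side {'K': [[453.7795, 0.0, 281.5603], [0.0, 453.7795, 198.6792], [0.0, 0.0, 1.0]], 'D': [-0.0749, 0.0, 0.0, 0.0, 0.0], 'rvec': [2.1214, -0.8866, 0.4171], 'tvec': [-0.3923, 0.3334, 1.0053]}
press [([287.0, 222.0, 110.0, 88.0], 0.86)]
lever [([292.0, 231.0, 82.0, 40.0], 0.59)]
lever_grip [([289.0, 230.0, 82.0, 39.0], 0.62)]
bracket []
tray [([180.0, 161.0, 92.0, 60.0], 0.93), ([394.0, 318.0, 24.0, 44.0], 0.62), ([173.0, 132.0, 18.0, 29.0], 0.39)]
finished [([221.0, 184.0, 32.0, 28.0], 0.9), ([144.0, 189.0, 30.0, 19.0], 0.82), ([168.0, 212.0, 36.0, 26.0], 0.77)]
```

```bash
python3 - <<'E'
import cv2
a=cv2.imread("pics/top0.png")[110:320,120:420]; cv2.imwrite("pics/top0c.png",cv2.resize(a,(800,560),interpolation=3))
a=cv2.imread("pics/side0.png")[120:330,130:430]; cv2.imwrite("pics/side0c.png",cv2.resize(a,(800,560),interpolation=3))
E
```

```text
(no output)
```

View pics/top0c.png

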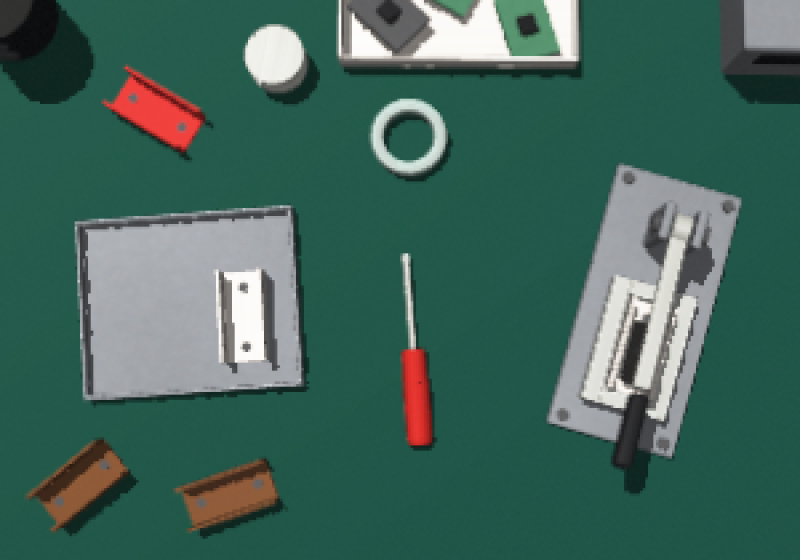

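View pics/side0c.png

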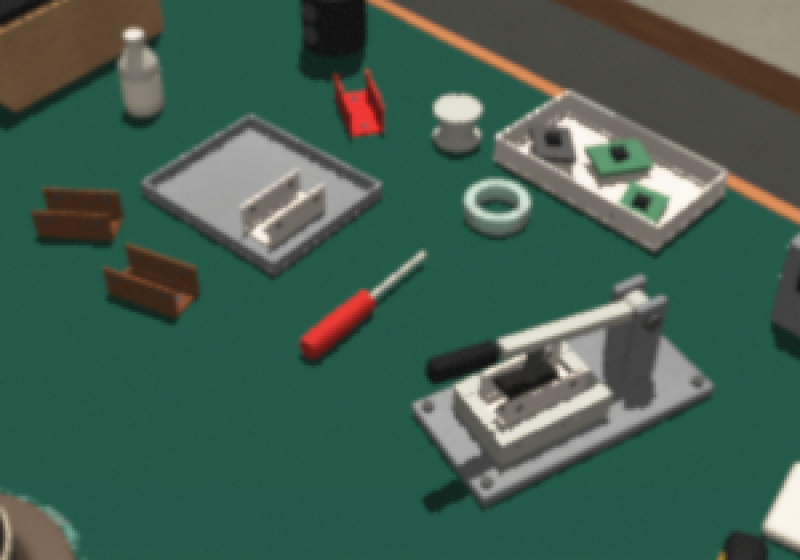

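```bash
cat > h.py <<'E'
import numpy as np,cv2
from workcell import r
from scipy.optimize import least_squares
from scipy.spatial.transform import Rotation as R
def ray(c,px):
    i=r.camera_info(c); u=cv2.undistortPoints(np.float64(px).reshape(-1,1,2),np.array(i["K"]),np.array(i["D"]))[:,0]
    M=cv2.Rodrigues(np.array(i["rvec"]))[0]; t=np.array(i["tvec"])
    return -M.T@t, np.c_[u,np.ones(len(u))]@M
def onz(c,px,z):
    o,d=ray(c,px); return o+d*((z-o[2])/d[:,2])[:,None]
def proj(c,X):
    i=r.camera_info(c); return cv2.projectPoints(np.float64(X).reshape(-1,1,3),np.array(i["rvec"]),np.array(i["tvec"]),np.array(i["K"]),np.array(i["D"]))[0][:,0]
def fit(c_loc,W):
    f=lambda p:((np.c_[np.cos(p[2])*c_loc[:,0]-np.sin(p[2])*c_loc[:,1],np.sin(p[2])*c_loc[:,0]+np.cos(p[2])*c_loc[:,1]]+p[:2])-W).ravel()
    s=least_squares(f,[.5,0,0]); return s.x,np.abs(s.fun).max()
E
python3 - <<'E'
from h import *
T=lambda l:np.array(l)/2.667+[120,110]
S=lambda l:np.array(l)/2.667+[130,120]
W=onz("top",T([(620,165),(741,200),(672,457),(548,423)]),.014)[:,:2]
p,e=fit(np.array([[.175,.065],[.175,-.065],[-.095,-.065],[-.095,.065]]),W);print("press top",p,e)
Ws=onz("side",S([(712,388),(487,503),(415,408)]),.014)[:,:2]
print("press side",fit(np.array([[.175,-.065],[-.095,-.065],[-.095,.065]]),Ws))
Wt=onz("top",T([(77,222),(292,207),(303,384),(86,399)]),.02)[:,:2]
t=fit(np.array([[.09,.11],[.09,-.11],[-.09,-.11],[-.09,.11]]),Wt);print("tray",t)
Wt=onz("side",S([(142,184),(250,117),(382,187),(275,272)]),.02)[:,:2]
print("tray side",fit(np.array([[-.09,.11],[.09,.11],[.09,-.11],[-.09,-.11]]),Wt))
print("finished",onz("top",T([(244,286),(247,347)]),.007))
# lever angle: handle end
c,s=np.cos(p[2]),np.sin(p[2])
for q in (0,.05,.1,.15,.2):
    out=[]
    for L in(.235,.165):
        x=.115-L*np.cos(q); X=[p[0]+c*x,p[1]+s*x,.095+L*np.sin(q)]
        out+=[((proj("side",X)-[130,120])*2.667).round(),((proj("top",X)-[120,110])*2.667).round()]
    print(q,*out)
print("spool,tape_roll,screwdriver",onz("top",T([(409,137),(408,255),(420,445)]),.01))
E
```

```text
press top [ 0.50370088 -0.22023762 -0.26964279] 0.002221664897157305
press side (array([ 0.50376926, -0.22483639, -0.25842713]), np.float64(0.003638254922180062))
tray (array([0.54521203, 0.22434617, 0.080212  ]), np.float64(0.0019459244031037048))
tray side (array([0.54281668, 0.21794523, 0.07851125]), np.float64(0.005451745109662218))
finished [[0.56319827 0.17095437 0.007     ]
 [0.50212575 0.16673553 0.007     ]]
0 [[421. 403.]] [[614. 472.]] [[488. 373.]] [[634. 399.]]
0.05 [[421. 394.]] [[616. 473.]] [[489. 367.]] [[636. 399.]]
0.1 [[422. 384.]] [[618. 473.]] [[490. 360.]] [[637. 399.]]
0.15 [[424. 374.]] [[620. 472.]] [[491. 353.]] [[639. 398.]]
0.2 [[426. 364.]] [[622. 471.]] [[493. 346.]] [[640. 397.]]
spool,tape_roll,screwdriver [[ 0.71504296  0.00695072  0.01      ]
 [ 0.59568082  0.00664654  0.01      ]
 [ 0.4070455  -0.00725104  0.01      ]]
```

```bash
cat >> h.py <<'E'
P=np.array([.5037,-.222]);PY=-.266
def pw(x,y=0,z=0):
    c,s=np.cos(PY),np.sin(PY); return np.array([P[0]+c*x-s*y,P[1]+s*x+c*y,z])
TP=np.array([.544,.222]);TY=.080
def tw(x,y=0,z=0):
    c,s=np.cos(TY),np.sin(TY); return np.array([TP[0]+c*x-s*y,TP[1]+s*x+c*y,z])
def pose(): 
    s=r.read_state(); return np.array(s["eef_pos"]),R.from_rotvec(s["tcp_rot"]),s
def down(yaw,flip=False):  # tool z down, tool y along +-(frame y)
    s=-1 if flip else 1
    return R.from_euler("z",yaw)*R.from_matrix(np.array([[-s,0,0],[0,s,0],[0,0,-1.]]))
def rows(targets):
    p,q,_=pose()
    for X,Q in targets:
        print(np.round((q.inv()*Q).as_rotvec(degrees=True),1),np.round(q.inv().apply(np.array(X)-p)*1000,1))
E
python3 - <<'E'
from h import *
p,q,s=pose();print(q.as_matrix().round(2))
g=pw(.115-.2*np.cos(.13),0,.095+.2*np.sin(.13));print(g)
for f in(0,1): print(f);rows([([.45,.2,.3],down(0,f)),(g+[0,0,.08],down(PY,f)),(g+[0,0,.006],down(PY,f))])
E
```

```text
[[-0.93  0.38  0.  ]
 [ 0.38  0.93  0.  ]
 [-0.    0.   -1.  ]]
[ 0.42331771 -0.20009932  0.12092683]
0
[  0.    0.  -22.2] [-341.3 -270.   -43.7]
[ 0.   0.  -6.9] [-467.5 -650.6   55.4]
[ 0.   0.  -6.9] [-467.5 -650.6  129.4]
1
[  0.   -0.  157.8] [-341.3 -270.   -43.7]
[  0.   -0.  173.1] [-467.5 -650.6   55.4]
[  0.   -0.  173.1] [-467.5 -650.6  129.4]
```

```bash
python3 -m handwheel '[0,0,-10,-60,-45,-10,1, 0,0,-20,-120,-90,-20,1, 0,0,-22,-180,-135,-30,1, 0,0,-22,-235,-180,-40,1, 0,0,-22,-290,-225,-42,1, 0,0,-22,-341,-270,-44,1, 0,0,-22,-358,-322,-44,1, 0,0,-22,-375,-375,-40,1]' 
python3 -m handwheel '[0,0,0,0,0,0,1, 0,0,0,0,0,0,1, 0,0,0,0,0,0,1, 0,0,0,0,0,0,1,0,0,0,0,0,0,1, 0,0,0,0,0,0,1, 0,0,0,0,0,0,1, 0,0,0,0,0,0,1]' >/dev/null; python3 - <<'E'
from h import *
p,q,s=pose();print(s["time"],p)
g=pw(.115-.2*np.cos(.13),0,.095+.2*np.sin(.13))
rows([(g+[0,0,.08],down(PY)),(g+[0,0,.006],down(PY))])
E
```

```text
time: 1.7
eef_pos: [0.4396, 0.1302, 0.2977]
tcp_rot: [0.006, 3.14, 0.001]
ft_force: [0.4, -0.9, 0.3]
grip_width: 0.0856
2.7 [0.43882355 0.13231915 0.29735536]
[ 0.   0.  15.1] [  14.5 -332.5   96.4]
[ 0.   0.  15.1] [  14.5 -332.5  170.4]
```

```bash
python3 -m handwheel '[0,0,3,2,-50,10,1, 0,0,6,5,-105,25,1, 0,0,9,8,-160,40,1, 0,0,12,10,-215,55,1, 0,0,15,12,-270,70,1, 0,0,15.1,14.5,-315,85,1, 0,0,15.1,14.5,-332.5,96,1, 0,0,15.1,14.5,-332.5,96,1]' 
python3 - <<'E'
from h import *
im=r.capture("side");p,q,s=pose()
g=pw(.115-.2*np.cos(.13),0,.095+.2*np.sin(.13)); print(g)
rows([(g+[0,0,.006],down(PY))])
tp=proj("side",[p+[0,0,-.025],g]);print(tp)
a=im[180:320,250:430,::-1]; cv2.imwrite("pics/s1.png",cv2.resize(a,None,fx=4,fy=4,interpolation=3))
E
```

```text
time: 3.7
eef_pos: [0.4226, -0.2013, 0.2007]
tcp_rot: [-0.422, -3.112, 0.001]
ft_force: [0.3, 0.2, -0.4]
grip_width: 0.0851
[ 0.42331771 -0.20009932  0.12092683]
[-0.  -0.1 -0.1] [-0.2  0.1 74.2]
[[302.78659504 241.32242355]
 [302.06562358 258.10277178]]
```

View pics/s1.png

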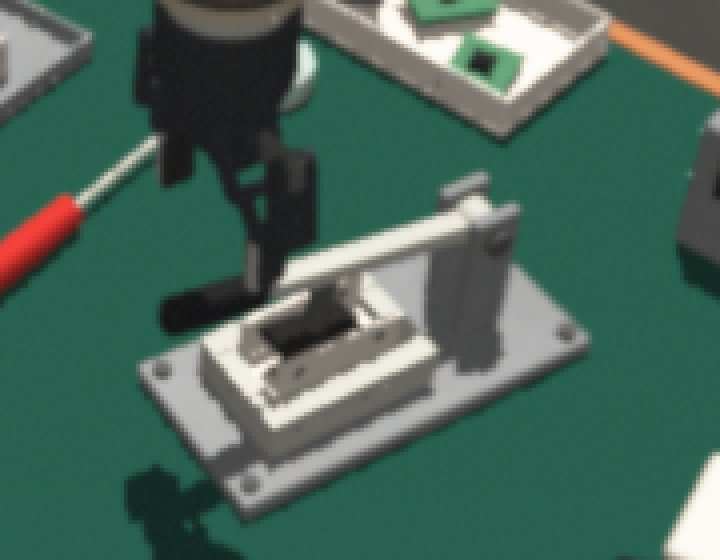

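```bash
python3 -m handwheel '[0,0,0,0,0,25,0.3, 0,0,0,0,0,50,0, 0,0,0,0,0,70,-0.3, 0,0,0,0,0,70,-0.4, 0,0,0,0,0,70,-0.5, 0,0,0,0,0,70,-0.6, 0,0,0,0,0,70,-0.8, 0,0,0,0,0,70,-1]' 25
python3 - <<'E'
from h import *
p,q,s=pose();print(s["ft_force"],s["grip_width"])
for l in np.array([[-.0,0,0]]): pass
c,sn=np.cos(PY),np.sin(PY); d=p[:2]-P; print("press-local",c*d[0]+sn*d[1],-sn*d[0]+c*d[1],p[2]-.006)
E
```

```text
time: 4.75
eef_pos: [0.4242, -0.1965, 0.1321]
tcp_rot: [-0.413, -3.114, -0.006]
ft_force: [1.1, 10.0, -3.3]
grip_width: 0.018
[ 1.0731785  10.03983412 -3.25332856] 0.018012346570779422
press-local -0.0834517718527893 0.003713413644433214 0.1260807234817757
```

```bash
sed -i 's/^P=.*;/P=np.array([.5047,-.2184]);/' h.py; python3 - <<'E'
import numpy as np
q=np.linspace(.155,1.64,17);x=-201*(np.cos(.155)-np.cos(q));z=-201*(np.sin(q)-np.sin(.155))
for i in range(1,9):print(i,x[i].round(),z[i].round())
for i in range(9,17):print(i,(x[i]-x[8]).round(),(z[i]-z[8]).round())
E
```

```text
1 -4.0 -18.0
2 -9.0 -36.0
3 -16.0 -53.0
4 -25.0 -70.0
5 -35.0 -86.0
6 -46.0 -100.0
7 -59.0 -114.0
8 -73.0 -126.0
9 -15.0 -11.0
10 -31.0 -20.0
11 -48.0 -28.0
12 -66.0 -35.0
13 -84.0 -39.0
14 -102.0 -43.0
15 -121.0 -44.0
16 -139.0 -43.0
```

```bash
python3 -m handwheel '[0,0,0,-4,4,-18,-1, 0,0,0,-9,4,-36,-1, 0,0,0,-16,4,-53,-1, 0,0,0,-25,4,-70,-1, 0,0,0,-35,4,-86,-1, 0,0,0,-46,4,-100,-1, 0,0,0,-59,4,-114,-1, 0,0,0,-73,4,-126,-1]'
```

```text
time: 5.75
eef_pos: [0.494, -0.2156, 0.2584]
tcp_rot: [-0.418, -3.112, 0.001]
ft_force: [-0.8, -2.3, -7.3]
grip_width: 0.0177
```

```bash
python3 -m handwheel '[0,0,0,-15,0,-11,-1, 0,0,0,-31,0,-20,-1, 0,0,0,-48,0,-28,-1, 0,0,0,-66,0,-35,-1, 0,0,0,-84,0,-39,-1, 0,0,0,-102,0,-43,-1, 0,0,0,-121,0,-44,-1, 0,0,0,-139,0,-43,-1]'
python3 - <<'E'
from h import *
im=r.capture("side");p,q,s=pose()
h=pw(.115,0,.095);c,sn=np.cos(PY),np.sin(PY);d=(p-[0,0,.006])-h
lx=c*d[0]+sn*d[1];ly=-sn*d[0]+c*d[1];print("q",np.arctan2(d[2],-lx),np.hypot(d[2],lx),ly,s["ft_force"])
cv2.imwrite("pics/s2.png",cv2.resize(im[100:320,230:450,::-1],None,fx=2.6,fy=2.6,interpolation=3))
E
```

```text
time: 6.75
eef_pos: [0.6282, -0.2529, 0.3022]
tcp_rot: [-0.419, -3.113, 0.002]
ft_force: [-5.0, -2.1, 2.4]
grip_width: 0.0175
q 1.6460989903638474 0.20157372771689336 -0.0007491289077451 [-0.79499932 -2.31727649  5.65058338]
```

View pics/s2.png

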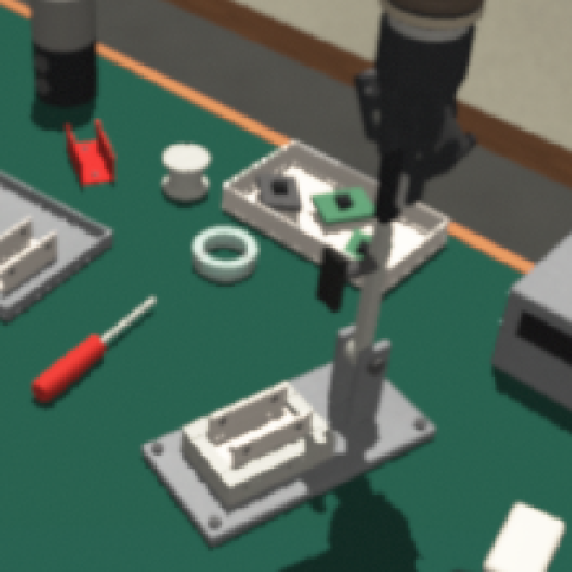

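Lever stands upright (about 1.65 rad), the foot is clear at crop (330,280), and the bracket is still in the die. Release and back off upward.

```bash
python3 -m handwheel '[0,0,0,0,0,0,0, 0,0,0,0,0,0,0.5, 0,0,0,0,0,-5,1, 0,0,0,0,0,-40,1, 0,0,0,0,0,-80,1, 0,0,0,30,0,-85,1, 0,0,0,80,0,-85,1, 0,0,0,127,0,-85,1]'
python3 - <<'E'
from h import *
im=r.capture("top");p,q,s=pose();r.capture("side")
cv2.imwrite("pics/t3.png",cv2.resize(im[150:310,290:450,::-1],None,fx=3.5,fy=3.5,interpolation=3))
for c in("top","side"):print([(np.round(d["bbox"]),d["p"]) for d in r.recognise("bracket",c)])
rows([(pw(-.014,0,.16),down(PY))]); print("proj flange-top corners",[((proj("top",pw(x,y,.068))-[290,150])*3.5).round()[0] for x in(-.045,.045) for y in(-.022,.022)])
E
```

```text
time: 7.8
eef_pos: [0.5049, -0.2182, 0.3858]
tcp_rot: [0.417, 3.113, 0.0]
ft_force: [-0.3, -0.0, 0.7]
grip_width: 0.0857
[(array([345., 235.,  25.,  24.]), 0.58)]
[(array([311., 252.,  38.,  28.]), 0.68)]
[0.1 0.1 0. ] [ 16.   -0.8 226.6]
proj flange-top corners [array([260., 384.]), array([202., 367.]), array([292., 264.]), array([235., 248.])]
```

View pics/t3.png

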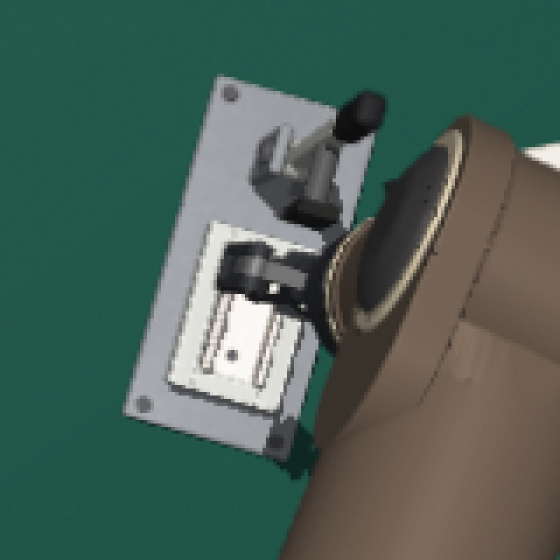

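```bash
python3 -m handwheel '[0,0,0,10,0,40,0.7, 0,0,0,18,-0.5,90,0.7, 0,0,0,18,-0.8,140,0.7, 0,0,0,18,-0.8,190,0.7, 0,0,0,18,-0.8,230,0.7, 0,0,0,18,-0.8,255,0.7, 0,0,0,18,-0.8,275,0.7, 0,0,0,18,-0.8,275,0.7]'
python3 - <<'E'
from h import *
im=r.capture("side");p,q,s=pose()
rows([(pw(-.016,0,.072),down(PY))])
cv2.imwrite("pics/s4.png",cv2.resize(im[120:320,260:460,::-1],None,fx=2.8,fy=2.8,interpolation=3))
E
```

```text
time: 9.0
eef_pos: [0.489, -0.2145, 0.1087]
tcp_rot: [-0.416, -3.111, 0.0]
ft_force: [0.3, 0.8, 0.9]
grip_width: 0.0727
[-0.  -0.1 -0. ] [ 0.3  0.6 37.8]
```

View pics/s4.png

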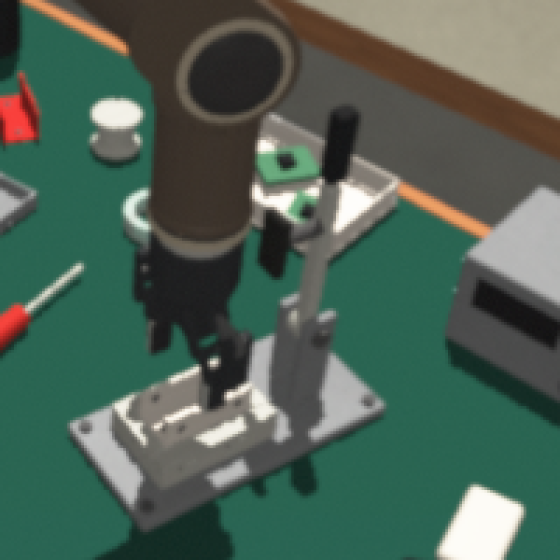

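The gripper straddles the bracket at about crop (215,390). The foot at (275,240) stays clear. Descend and grip.

```bash
python3 -m handwheel '[0,0,0,0,0.6,18,0.6, 0,0,0,0,0.6,35,0.5, 0,0,0,0,0.6,35,0.3, 0,0,0,0,0.6,35,0.15, 0,0,0,0,0.6,35,0.05, 0,0,0,0,0.6,35,-0.1, 0,0,0,0,0.6,35,-0.3, 0,0,0,0,0.6,35,-0.5]' 30; python3 - <<'E'
from h import *
p,q,s=pose();print(s["grip_width"],s["ft_force"])
E
```

```text
time: 10.05
eef_pos: [0.4894, -0.2142, 0.076]
tcp_rot: [0.417, 3.113, 0.0]
ft_force: [-1.1, 0.6, 6.8]
grip_width: 0.0434
0.04343696398098453 [-1.14988511  0.60481529  6.76374185]
```

```bash
python3 -m handwheel '[0,0,0,0,0,-5,-0.5, 0,0,0,0,0,-12,-0.5, 0,0,0,0,0,-24,-0.5, 0,0,0,0,0,-38,-0.5, 0,0,0,10,0,-55,-0.5, 0,0,0,20,0,-75,-0.5, 0,0,0,30,0,-95,-0.5, 0,0,0,40,0,-115,-0.5]'; python3 - <<'E'
from h import *
p,q,s=pose();print(s["grip_width"],s["ft_force"],p)
# bracket centre is +16mm frame x from TCP
g=tw(-.016+.0,.057,.12); rows([([.455,.0,.20],down(0)),(g,down(TY)),(tw(-.016,.057,.048),down(TY))])
E
```

```text
time: 11.05
eef_pos: [0.4501, -0.2036, 0.1918]
tcp_rot: [0.417, 3.113, 0.0]
ft_force: [0.7, -0.2, -0.7]
grip_width: 0.0435
0.043478008645368174 [ 0.69486726 -0.24303995 -0.68379993] [ 0.45012097 -0.20358674  0.19183616]
[  0.    0.  -15.3] [ 48.9 197.7  -8.2]
[  0.    0.  -19.9] [ 56.  483.4  71.9]
[  0.    0.  -19.9] [ 56.1 483.4 143.9]
```

```bash
python3 -m handwheel '[0,0,-3,10,50,-5,-0.5, 0,0,-7,25,105,-8,-0.5, 0,0,-11,38,160,-8,-0.5, 0,0,-15,48,215,-8,-0.5, 0,0,-18,52,270,-8,-0.5, 0,0,-20,54,325,-8,-0.5, 0,0,-20,56,380,-4,-0.5, 0,0,-20,56,435,0,-0.5]'
python3 -m handwheel '[0,0,0,0,25,10,-0.5, 0,0,0,0,48,30,-0.5, 0,0,0,0,48,50,-0.5, 0,0,0,0,48,72,-0.5, 0,0,0,0,48,72,-0.5,0,0,0,0,48,72,-0.5,0,0,0,0,48,72,-0.5,0,0,0,0,48,72,-0.5]'
python3 - <<'E'
from h import *
ims=r.capture("side");im=r.capture("top");p,q,s=pose();print(s["time"],p,s["grip_width"])
rows([(tw(-.016,.057,.05),down(TY))])
a=cv2.resize(ims[120:260,150:290,::-1],(400,400),interpolation=3);b=cv2.resize(im[160:290,125:255,::-1],(400,400),interpolation=3)
cv2.imwrite("pics/c5.png",np.hstack([a,b]))
E
```

```text
time: 12.05
eef_pos: [0.5113, 0.2326, 0.1914]
tcp_rot: [-0.13, 3.138, 0.001]
ft_force: [1.8, -1.1, -0.9]
grip_width: 0.0436
time: 13.05
eef_pos: [0.5073, 0.2788, 0.1192]
tcp_rot: [-0.13, 3.138, 0.001]
ft_force: [-0.8, 0.4, -1.5]
grip_width: 0.0433
13.15 [0.50710935 0.27874917 0.11883132] 0.04329337635465336
[0.  0.  0.2] [-16.2  -2.6  68.8]
```

View pics/c5.png

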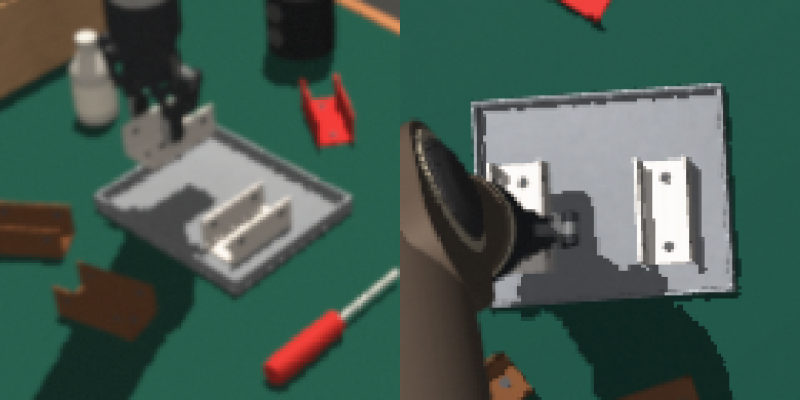

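```bash
python3 - <<'E'
from h import *
print("bottle",onz("side",[[184,161]],0.0))
E
python3 -m handwheel '[0,0,0,-8,-1,8,-0.5, 0,0,0,-16,-2.5,20,-0.5, 0,0,0,-16,-2.5,30,-0.5, 0,0,0,-16,-2.5,38,-0.5, 0,0,0,-16,-2.5,46,-0.5,0,0,0,-16,-2.5,50,-0.5,0,0,0,-16,-2.5,52,-0.5,0,0,0,-16,-2.5,52,-0.5]'
python3 - <<'E'
from h import *
p,q,s=pose();print(s["ft_force"])
rows([(tw(-.016,.057,.048),down(TY))])
E
```

```text
bottle [[0.55496468 0.47050617 0.        ]]
time: 14.15
eef_pos: [0.5231, 0.2776, 0.0665]
tcp_rot: [-0.13, 3.139, 0.0]
ft_force: [-1.1, 0.4, -1.7]
grip_width: 0.043
[-1.12089968  0.42189294 -1.6823007 ]
[0.  0.  0.2] [-0.4 -0.1 18.5]
```

```bash
python3 -m handwheel '[0,0,0,0,0,4,-0.5, 0,0,0,0,0,8,-0.5, 0,0,0,0,0,11,-0.5, 0,0,0,0,0,13,-0.5, 0,0,0,0,0,14,-0.5,0,0,0,0,0,15,-0.5,0,0,0,0,0,16,-0.5,0,0,0,0,0,16,-0.5]'
```

```text
time: 15.15
eef_pos: [0.5231, 0.2775, 0.0503]
tcp_rot: [0.13, -3.139, -0.0]
ft_force: [-0.1, 0.1, -1.3]
grip_width: 0.0433
```

```bash
python3 -m handwheel '[0,0,0,0,0,0.5,-0.5, 0,0,0,0,0,1,-0.5, 0,0,0,0,0,1.5,-0.5, 0,0,0,0,0,2,-0.5, 0,0,0,0,0,2.5,-0.5,0,0,0,0,0,2.5,-0.5,0,0,0,0,0,2.5,-0.5,0,0,0,0,0,2.5,-0.5]'
```

```text
time: 16.15
eef_pos: [0.5231, 0.2775, 0.048]
tcp_rot: [-0.13, 3.139, 0.0]
ft_force: [-1.4, -0.2, 3.8]
grip_width: 0.0433
```

Contact at the expected height (+5 N). Release and back off.

```bash
python3 -m handwheel '[0,0,0,0,0,0,0.1, 0,0,0,0,0,0,0.25, 0,0,0,0,0,0,0.4, 0,0,0,0,0,0,0.4, 0,0,0,0,0,-15,0.4,0,0,0,0,0,-45,0.4,0,0,0,0,0,-95,0.4,0,0,0,0,0,-150,0.4]'
python3 -m handwheel '[0,0,0,50,0,-20,0.4, 0,0,0,100,0,-30,0.4, 0,0,0,140,0,-30,0.4, 0,0,0,140,0,-30,0.4, 0,0,0,140,0,-30,0.4,0,0,0,140,0,-30,0.4,0,0,0,140,0,-30,0.4,0,0,0,140,0,-30,0.4]'
python3 - <<'E'
from h import *
ims=r.capture("side");im=r.capture("top")
a=cv2.resize(ims[120:320,140:420,::-1],(560,400),interpolation=3);b=cv2.resize(im[160:290,130:220,::-1],(240,347),interpolation=3)
b=np.vstack([b,np.zeros((53,240,3),np.uint8)])
cv2.imwrite("pics/c6.png",np.hstack([a,b]))
print([(np.round(d["bbox"]),d["p"]) for d in r.recognise("finished","top")])
for y in(.021,-.021):print(proj("top",[tw(0,.057+y,.04)]))
E
```

```text
time: 17.15
eef_pos: [0.5228, 0.2773, 0.2]
tcp_rot: [0.13, -3.139, 0.0]
ft_force: [1.0, 0.7, -0.5]
grip_width: 0.0596
time: 18.15
eef_pos: [0.3839, 0.2658, 0.2276]
tcp_rot: [0.129, -3.139, 0.001]
ft_force: [0.9, -0.5, 0.5]
grip_width: 0.0602
[(array([187., 284.,  37.,  23.]), 0.95), (array([159., 134.,  35.,  31.]), 0.79), (array([200., 212.,  23.,  32.]), 0.64), (array([322., 171.,  81., 109.]), 0.16)]
[[160.89202712 225.59322738]]
[[176.62275001 224.51149603]]
```

View pics/c6.png

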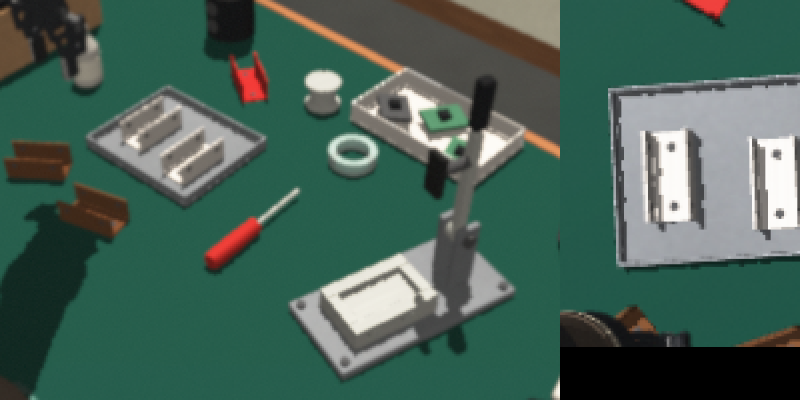

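The picture shows the bracket flat in the tray at (150,125), flanges up, beside the undisturbed finished one at (192,158). The die is empty, the lever is upright, and the gripper is clear.

```bash
python3 -c "
from workcell import r
print(r.hand_in())"
```

```text
the job is handed in; nothing more can be done
None
```

I raised the lever to about 1.65 rad, moved the bracket from the die into the tray's empty +y half, and handed the job in at about 18 s.

**Last checks:** the final pictures show the lever still up and the die empty. The bracket lies flat in the tray with its flanges up, beside the finished one, which shows no visible shift. The other things look untouched, and the gripper was about 0.2 m above the bench, touching nothing.

**Forces:** the highest force I read at the end of a move was about 10 N. That came while closing on the handle, which stood about 4 mm to the side of where I had measured it. I corrected the press position from that before gripping the bracket.

**Disagreements:**
- After the move toward the tray, the arm stood 16 mm off in x. I corrected that before lowering the bracket.
- The network reported the finished bracket in the last top picture with only 0.64 confidence and did not report the placed one. I confirmed the placement by eye.

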